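Fill the service caddy, set the uncapped bottle aside

ROBOT

A 6-joint arm with a two-finger parallel gripper is mounted at the origin on the work surface. World frame = base frame: x ahead of the robot, y to its left, z up, the work surface at z = 0. Lengths are in m, angles in rad, forces in N, time in s.
With the tool pointing down it reaches from about 0.35 to 0.775 m from the base axis. Payload 7.3 kg.
Tool frame: the origin (TCP) lies at the very end of the fingers, on their centre line; the grasp point (between the pads) lies 19 mm behind it (robot.hold_point_z is the distance from the TCP to the grasp point, in m); z points along the fingers, y is the direction in which the jaws open and shut (so a half turn about z gives the same grasp; the last joint's range is limited). The gripper opens to 92 mm and grips with 3 to 60 N. Pads are 19 mm wide; open, the fingers measure 130 mm over their backs; the gripper's body (75 mm by 190 mm) begins 47 mm behind the grasp point.
Start: joints at [0.984, 0.342, 1.524, -0, 1.275, -0.146], TCP at [0.224, 0.475, 0.227] pointing down, gripper open.
Joint ranges: [-2.53, 2.53], [-0.77, 2.02], [0.04, 2.7], [-1, 4.14], [0.28, 2.66], [-3.11, 3.11]. Speed limits (rad/s): [2.57, 2.57, 3.14, 3.14, 3.14, 3.14].

INTERFACE

Orientations are given as [roll, pitch, yaw] about the fixed x, y, z axes, in that order (R = Rz(yaw) Ry(pitch) Rx(roll)).
In Python, from cell import monitor, viewer, robot gives the robot as it stands.
- The arm moves only by the tool move_arm, never from a script. Its argument "deltas" is a list of rows, each an object of numbers: "x", "y", "z": the shift along the tool's x, y, z in m; "wx", "wy", "wz": the turn, a rotation vector about the tool's x, y, z in degrees; "hand": the opening, from 0 (shut) to 1 (fully open). In form: [{"x": .., "y": .., "z": .., "wx": .., "wy": .., "wz": .., "hand": ..}, ...]. A call has 1 to 8 rows; each row is the pose to reach, as a shift and turn from the pose commanded when the call began, along the tool's axes at that moment; what a row does not reach only later rows make up. A row lasts 1/8 s, in which the tool goes at most 62.5 mm and 10.7 degrees, less where a joint would pass 70% of its speed; a pose out of reach is approached as far as the arm can. A call with a gripper value outside its range is refused whole. The fingers move at their own pace and stop on an object; "grip_force" is the grip in N (left out, the last holds). Time passes only in rows, so rows that repeat a pose let the fingers close. It gives the time, the measured TCP pose, the force and the opening at its end, in the units of the state.
- monitor.observe(): the state, without advancing time (a new reading comes with each control period).
- viewer.read_camera(name): name is "scene" or "top" or "wrist"; returns the picture (384x512x3 uint8, red, green, blue); there is no depth.
- viewer.camera_params(name): a dict with "camera_matrix" (3x3 intrinsics, pixels), "k1" (the pictures are not rectified: a ray, as slopes to the right and down, at radius r is drawn at 1 + k1 r^2 times it, then the intrinsics apply), "R" (3x3) and "t" (3): a world point X has camera coordinates R X + t. Camera axes: x right, y down, z forward; pixel columns grow to the right and rows downward; lengths in m; the calibration is good to about 2 mm. A picture is of the moment at which its call begins: read the wrist's pose just before it. camera_params takes no time and is no camera call; for the wrist camera it gives the pose at the moment of the call.
- robot.hand_in(): hands the job in, once; it reports no verdict.
The state is a dict: "time": time; "qpos": joint angles; "qvel": joint speeds; "joint_efforts": joint torques, N m; "tool_pos": TCP position; "tool_rot": TCP orientation; "contact_force": force on the tool from outside, world axes, zero at the start; "torque": the same for the moment, N m; "opening": finger opening in m.
Only numpy, scipy, OpenCV 4.12 (cv2) and the standard library are available. Lean on these libraries where they do the work, as an engineer would, in place of code of your own. Each camera call takes 0.05 s, during which the arm holds its last target. There are 200 camera calls.

TASK

Set up the black service caddy: stand the tall sauce bottle in the compartment next to the caddy's carrying loop, the capped squat sauce bottle in the middle one and the domed shaker in the one farthest from the loop. The squat bottle that has lost its nozzle cap is not fit for service: stand it on the small square refill tray instead. Keep them upright, set them down rather than dropping them, and leave the spray bottle, the water bottle and the plain tumbler standing where they are.

Things in the scene. Friction and masses are not known exactly. Their poses are not given: they have to be found in the camera images.
- tall_sauce_center (a point): Tall slim squeeze bottle of white plastic with a pointed nozzle cap, standing, about 0.25 kg. Round, 48 mm across, 155 mm high; straight-sided from the bottom up to 122 mm, then shoulder, cap and nozzle. The point is on the upright axis, half-way up (77.5 mm above its underside); z up.
- squat_sauce_center (a point): Squat squeeze bottle of white plastic with a pointed nozzle cap, standing, about 0.28 kg. Round, 60 mm across, 105 mm high; straight-sided up to 75 mm, then shoulder, cap and nozzle. The point is on the upright axis, half-way up (52.5 mm above its underside); z up.
- uncapped_center (a point): The same squat white bottle body without its nozzle cap: an open 42 mm wide neck with a dark mouth. About 0.24 kg. Round, 60 mm across, 95 mm high; straight-sided up to 75 mm, then shoulder and neck. The point is on the upright axis, half-way up (47.5 mm above its underside); z up.
- shaker_center (a point): Metal dredge shaker with a domed top full of small dark holes, standing, about 0.22 kg. Round, 54 mm across (57 mm at the cap's edge, 72 to 76 mm up), 95 mm high; straight-sided up to 72 mm. The point is on the upright axis, half-way up (47.5 mm above its underside); z up.
- spray_center (a point): Look-alike, to be left alone: white sanitiser bottle, 48 mm across, with a grey trigger spray head instead of a nozzle (head 56 mm long, trigger side sticks out 41 mm from the axis), 159 mm high. The point is on the upright axis, half-way up (79.5 mm above the counter).
- water_center (a point): Look-alike, to be left alone: clear water bottle with a paper band and a white flat screw cap, 61 mm across, 150 mm high. The point is on the upright axis, half-way up (75 mm above the counter).
- tumbler_center (a point): Look-alike, to be left alone: plain open metal tumbler, 58 mm across, 92 mm high, hollow and without a domed top. The point is on the upright axis, half-way up (46 mm above the counter).
- caddy: Black caddy, fixed: 3 open compartments in a row, a metal loop sticking out at one end. Origin: centre of its underside; y along the row towards the loop, x across, z up. Outside 98 (x) by 256 mm (y); walls 4 mm thick, tops 36 mm above the counter; floor 4 mm thick. Compartments 90 (x) by 80 mm (y) inside, centred at y = +84 (loop end), 0, -84 mm. Loop 24 to 32 mm high, out to y = 160 mm.
- tray: Small square dark metal refill tray, fixed to the counter, 100 mm by 100 mm outside, rim 16 mm high, walls and floor 3 mm thick. Origin: centre of its underside; z up, x and y along its sides.
Things that resemble listed ones, but are neither listed nor needed, are in the scene too. What is shaped like the part that bears uncapped_center but orange or purple is not meant.

How it is judged:
At the end, for the whole second after the job is handed in: Tall bottle, capped squat bottle and shaker stand in the loop-end, middle and far compartments (within 24 mm across, 21 mm along the row of its centre), uncapped bottle on the tray (within 22 mm), all on the floor within 8 mm, upright to 0.12 rad, at rest; look-alikes upright, moved under 30 mm (x of tall_sauce_center in the frame of caddy between -0.024 and 0.024 m and y of tall_sauce_center in the frame of caddy between 0.063 and 0.105 m and z of tall_sauce_center in the frame of caddy between 0.0735 and 0.0895 m and angle between each of tall_sauce_center, squat_sauce_center, shaker_center, uncapped_center, spray_center, water_center, tumbler_center's own z axis and vertical below 0.12 rad and linear speed of each of tall_sauce, squat_sauce, shaker, uncapped below 0.02 m/s and x of squat_sauce_center in the frame of caddy between -0.024 and 0.024 m and y of squat_sauce_center in the frame of caddy between -0.021 and 0.021 m and z of squat_sauce_center in the frame of caddy between 0.0485 and 0.0645 m and x of shaker_center in the frame of caddy between -0.024 and 0.024 m and y of shaker_center in the frame of caddy between -0.105 and -0.063 m and z of shaker_center in the frame of caddy between 0.0435 and 0.0595 m and x of uncapped_center in the frame of tray between -0.022 and 0.022 m and y of uncapped_center in the frame of tray between -0.022 and 0.022 m and z of uncapped_center in the frame of tray between 0.0425 and 0.0585 m and distance of each of spray_center, water_center, tumbler_center from where it was at the start of the episode below 0.03 m); the robot touches nothing.
It fails at once if a look-alike (spray bottle, water bottle, tumbler) is shoved more than 30 mm or tipped (distance of any of spray_center, water_center, tumbler_center from where it was at the start of the episode above 0.03 m or angle between any of spray_center, water_center, tumbler_center's own z axis and vertical above 0.5 rad).
It fails at once if a bottle or the shaker is tipped by more than 40 degrees (angle between any of tall_sauce_center, squat_sauce_center, shaker_center, uncapped_center's own z axis and vertical above 0.7 rad).
It fails at once if a bottle or the shaker is dropped: falling faster than 0.7 m/s while not held (a fall of about 25 mm) ((linear speed of tall_sauce above 0.7 m/s and contact force between the fingers and tall_sauce below 0.05 N) or (linear speed of squat_sauce above 0.7 m/s and contact force between the fingers and squat_sauce below 0.05 N) or (linear speed of shaker above 0.7 m/s and contact force between the fingers and shaker below 0.05 N) or (linear speed of uncapped above 0.7 m/s and contact force between the fingers and uncapped below 0.05 N)).
It also fails if it takes over 128 s, if anything falls off the work surface, if the arm or the gripper's body presses on something with over 40 N, if the wrist force passes 120 N, or if a joint passes its speed limit or range.

## Working session

There is one attempt and no reset: what is moved stays moved. The work goes in short steps, Python scripts to look and compute and a tool call to move; the robot and the scene stay as the last step left them, time stands still between calls to the robot, and variables do not carry over. Pictures are saved under pics/ and viewed, about 12 in all and at most 16, crops included, and the job is handed in when it is done.

Besides the shell and the picture viewer there is one more tool, called after ">>>" as name(argument=value, ...) on one line, values as JSON. move_arm: Moves the arm, as the interface text tells. Its arguments: {"type":"object","properties":{"deltas":{"type":"array","items":{"type":"object","properties":{"x":{"type":"number"},"y":{"type":"number"},"z":{"type":"number"},"wx":{"type":"number"},"wy":{"type":"number"},"wz":{"type":"number"},"hand":{"type":"number"}}}},"grip_force":{"type":"number"}},"required":["deltas"]}

```bash
mkdir -p pics
cat > h.py <<'E'
import numpy as np, cv2
from cell import monitor, viewer, robot
def snap(n,f):
    p=viewer.camera_params(n); im=viewer.read_camera(n); np.savez('pics/'+f+'.npz',im=im,**{k:np.array(p[k]) for k in('camera_matrix','k1','R','t')})
    cv2.imwrite('pics/'+f+'.png',im[:,:,::-1]); return im,p
def ray(p,u,v):
    K=np.array(p['camera_matrix']);k=float(p['k1'])
    d=np.array([(u-K[0,2])/K[0,0],(v-K[1,2])/K[1,1]]);s=d.copy()
    for _ in range(20): s=d/(1+k*(s@s))
    R=np.array(p['R']);t=np.array(p['t'])
    return -R.T@t, R.T@np.array([s[0],s[1],1])
def onz(p,u,v,z):
    o,d=ray(p,u,v); return (o+d*(z-o[2])/d[2])[:2]
def proj(p,X):
    R=np.array(p['R']);c=R@np.array(X)+np.array(p['t']);s=c[:2]/c[2];s=s*(1+float(p['k1'])*(s@s));K=np.array(p['camera_matrix'])
    return np.array([K[0,0]*s[0]+K[0,2],K[1,1]*s[1]+K[1,2]])
E
python3 - <<'E'
from h import *
print(monitor.observe())
for n in('scene','top'):
    im,p=snap(n,n+'0'); print(n,{k:np.round(p[k],4).tolist() for k in p}, -np.array(p['R']).T@p['t'])
a=[cv2.imread(f'pics/{n}0.png') for n in('scene','top')]
for n,i in zip(('scene','top'),a): cv2.imwrite(f'pics/{n}0b.png',cv2.resize(i,(800,600),interpolation=cv2.INTER_CUBIC))
E
```

```text
{'time': 0.0, 'qpos': array([ 9.84038287e-01,  3.42696048e-01,  1.52503845e+00,  3.44563495e-05,
        1.27536930e+00, -1.45970750e-01]), 'qvel': array([-0.0004604 , -0.00021447,  0.0007874 , -0.00043768, -0.00060953,
        0.0018783 ]), 'joint_efforts': array([-1.62954784e-03, -4.31219566e+01, -2.44224733e+01,  7.16647971e-02,
        5.56956267e-02, -1.15626049e-04]), 'tool_pos': array([0.22372078, 0.47449648, 0.22605132]), 'tool_rot': array([-3.14010238e+00, -2.52397549e-04,  2.70079512e+00]), 'contact_force': array([-0.30396513, -0.76413393,  0.12070546]), 'torque': array([ 0.03501005,  0.01435423, -0.01839679]), 'opening': 0.09191682916459451}
scene {'camera_matrix': [[439.8312, 0.0, 258.1333], [0.0, 439.8312, 192.1025], [0.0, 0.0, 1.0]], 'k1': 0.0017, 'R': [[0.5444, 0.8388, 0.0065], [0.7158, -0.4605, -0.525], [-0.4374, 0.2905, -0.8511]], 't': [-0.2246, -0.2816, 1.6583]} [ 1.04920429 -0.42290828  1.26490934]
top {'camera_matrix': [[370.6505, 0.0, 257.6444], [0.0, 370.6505, 199.2187], [0.0, 0.0, 1.0]], 'k1': 0.0212, 'R': [[0.0236, -0.9997, 0.0035], [-0.998, -0.0237, -0.0585], [0.0585, -0.0021, -0.9983]], 't': [-0.0102, 0.441, 1.1947]} [0.37046014 0.00276609 1.21849322]
```

View pics/scene0b.png

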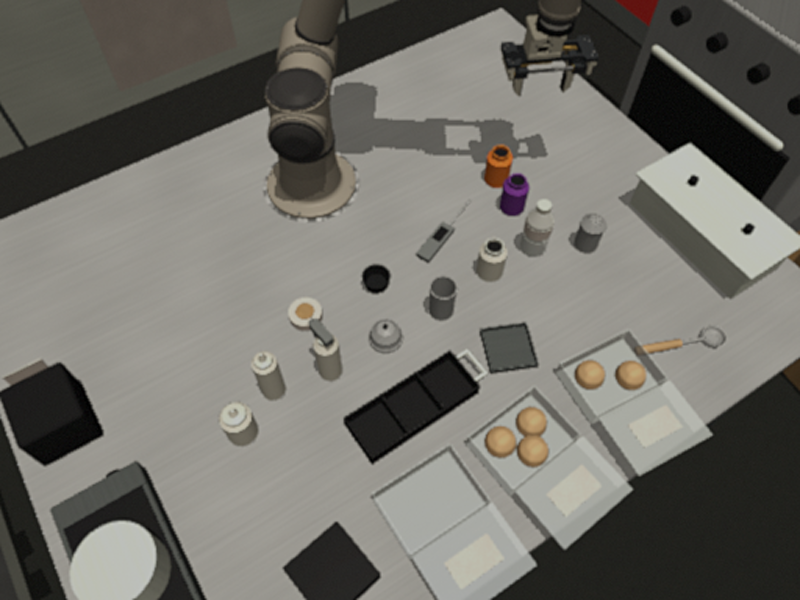

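View pics/top0b.png

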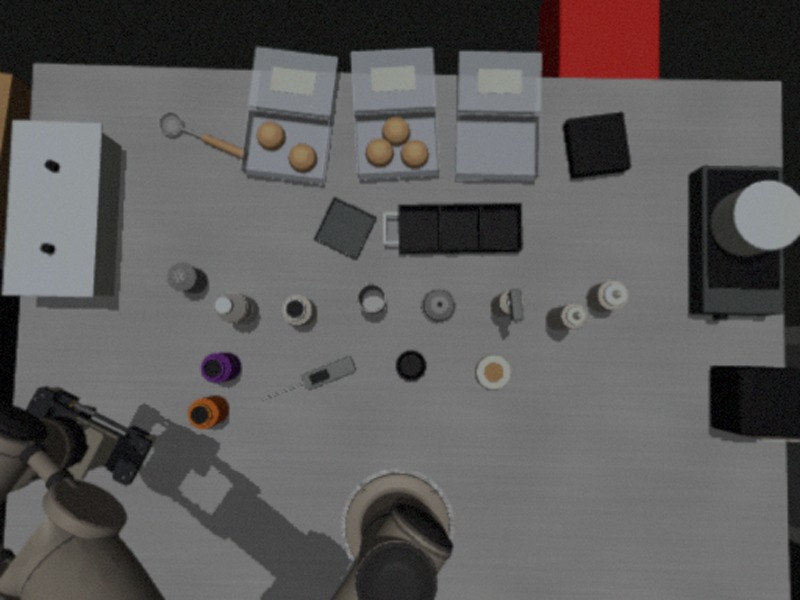

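The tall bottle is at scene (268,375), the capped squat at (238,424) and the spray at (326,350). The uncapped bottle is at (491,260), shaker at (590,232), water at (537,228) and tumbler at (442,297). The bell at (386,335) is a distractor. I'll enlarge to confirm these and get the feature pixels.

Run:
```python
import cv2,numpy as np
t=cv2.imread('pics/top0.png');s=cv2.imread('pics/scene0.png')
def crop(i,x0,y0,x1,y1,f):
    c=cv2.resize(i[y0:y1,x0:x1],None,fx=f,fy=f,interpolation=cv2.INTER_CUBIC)
    for x in range(-(-x0//10)*10,x1,10):
        cv2.line(c,(int((x-x0+.5)*f),0),(int((x-x0+.5)*f),4 if x%50 else 12),(0,255,255),1)
        if x%50==0: cv2.putText(c,str(x),(int((x-x0)*f)+3,20),0,.4,(0,255,255),1)
    for y in range(-(-y0//10)*10,y1,10):
        cv2.line(c,(0,int((y-y0+.5)*f)),(4 if y%50 else 12,int((y-y0+.5)*f)),(0,255,255),1)
        if y%50==0: cv2.putText(c,str(y),(14,int((y-y0)*f)+5),0,.4,(0,255,255),1)
    return c
a=np.hstack([crop(t,100,160,260,210,2.5),crop(t,260,160,420,210,2.5)])
b=np.hstack([crop(t,190,115,350,170,2.5),crop(s,300,130,400,185,4)]) [:,:800]
b=np.hstack([crop(t,190,115,350,170,2.5),crop(s,300,130,400,164,4)[:137]])
c=np.hstack([crop(s,130,200,230,290,4),crop(s,290,130,390,220,4)])
A=crop(t,100,165,420,205,2.5);B=crop(t,195,120,345,172,2.5)
B=cv2.copyMakeBorder(B,0,0,0,800-B.shape[1],cv2.BORDER_CONSTANT)
cv2.imwrite('pics/c1.png',np.vstack([A,B,c]))
print(np.vstack([A,B,c]).shape)
```

```text
Traceback (most recent call last):
ValueError: all the input array dimensions except for the concatenation axis must match exactly, but along dimension 0, the array at index 0 has size 138 and the array at index 1 has size 220
```

```bash
cat >> h.py <<'E'
def crop(i,x0,y0,x1,y1,f):
    c=cv2.resize(i[y0:y1,x0:x1],None,fx=f,fy=f,interpolation=cv2.INTER_CUBIC)
    for x in range(-(-x0//10)*10,x1,10):
        X=int((x-x0+.5)*f); cv2.line(c,(X,0),(X,4 if x%50 else 12),(0,255,255),1)
        if x%50==0: cv2.putText(c,str(x),(X+3,20),0,.4,(0,255,255),1)
    for y in range(-(-y0//10)*10,y1,10):
        Y=int((y-y0+.5)*f); cv2.line(c,(0,Y),(4 if y%50 else 12,Y),(0,255,255),1)
        if y%50==0: cv2.putText(c,str(y),(14,Y+5),0,.4,(0,255,255),1)
    return c
E
python3 - <<'E'
from h import *
t=cv2.imread('pics/top0.png');s=cv2.imread('pics/scene0.png')
A=crop(t,100,165,420,205,2.5);B=crop(t,195,120,345,172,2.5)
B=cv2.copyMakeBorder(B,0,0,0,800-B.shape[1],cv2.BORDER_CONSTANT)
c=np.hstack([crop(s,130,200,230,290,4),crop(s,290,130,390,220,4)])
cv2.imwrite('pics/c1.png',np.vstack([A,B,c])[:600])
E
```

```text
(no output)
```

View pics/c1.png

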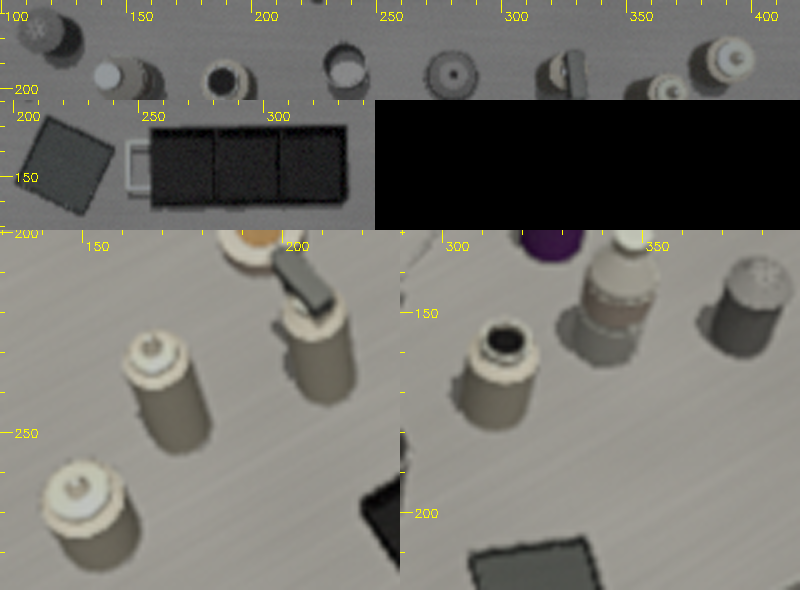

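The crop confirms the identities. Tall bottle: tip at scene (168,227), top view (367,202). Capped squat: tip at scene (150,263), top (393,188). Uncapped: dark mouth at scene (316,157), top (189,197). Shaker: holed dome at scene (380,138), top (116,178). I'll convert these to positions.

Run:
```python
from h import *
S=viewer.camera_params('scene');T=viewer.camera_params('top')
for n,z,s,t in [('tall',.155,(167.6,226.6),(366.7,201.4)),('squat',.105,(149.5,263),(392.7,187.8)),('unc',.095,(315.8,157.3),(188.4,196.6)),('shaker',.08,(379.8,138.8),(116,177.6)),
 ('water',.15,(348,131.5),(143,194.5)),('tumbler',.092,(283,182),(237.5,185)),('spray',.115,(208,222),(325,194))]:
    print(n,np.round(onz(S,*s,z),4),np.round(onz(T,*t,z),4))
q=np.array([onz(T,u-.5,v-.5,.016) for u,v in[(215,126.8),(240.6,140),(228.2,165.6),(200.6,153.2)]]);print('tray',q.mean(0),q)
q=np.array([onz(T,u-.5,v-.5,.036) for u,v in[(255,131.2),(333.8,130),(333.8,161.2),(255,162.8)]]);print('caddy',q.mean(0),q)
im=cv2.imread('pics/top0.png')
g=im.max(2); m=(g<45).astype('uint8')*255
w=np.zeros_like(m); w[115:175,245:345]=m[115:175,245:345]
w=cv2.morphologyEx(w,cv2.MORPH_CLOSE,np.ones((5,5)))
c=max(cv2.findContours(w,0,1)[0],key=cv2.contourArea);r=cv2.minAreaRect(c);b=cv2.boxPoints(r);q=np.array([onz(T,*x,.036) for x in b]);print('caddy m',r,q,q.mean(0))
print(im[150,218],im[145,250])
w=np.zeros_like(m); w[120:172,196:247]=(g<75)[120:172,196:247]*255
w=cv2.morphologyEx(w,cv2.MORPH_OPEN,np.ones((3,3)))
c=max(cv2.findContours(w,0,1)[0],key=cv2.contourArea);r=cv2.minAreaRect(c);b=cv2.boxPoints(r);q=np.array([onz(T,*x,.016) for x in b]);print('tray m',r,q,q.mean(0))
```

```text
tall [ 0.4364 -0.3214] [ 0.434  -0.3126]
squat [ 0.4843 -0.4116] [ 0.4798 -0.4052]
unc [0.4377 0.2091] [0.4393 0.2106]
shaker [0.4857 0.4492] [0.4934 0.4372]
water [0.4399 0.3304] [0.4389 0.331 ]
tumbler [0.4575 0.0645] [0.4785 0.0629]
spray [ 0.4651 -0.211 ] [ 0.4556 -0.2002]
tray [0.61300819 0.12559984] [[0.67732689 0.14748784]
 [0.63566795 0.06236567]
 [0.55022811 0.10062998]
 [0.58880981 0.19191588]]
caddy [ 0.61501411 -0.11240647] [[ 0.66108317  0.01565654]
 [ 0.67101954 -0.23858151]
 [ 0.56956928 -0.23988961]
 [ 0.55838447  0.01318872]]
caddy m ((294.13201904296875, 146.08258056640625), (30.996328353881836, 78.06768035888672), 89.11859893798828) [[ 0.65952367  0.01444246]
 [ 0.66940571 -0.23738658]
 [ 0.56867517 -0.24022079]
 [ 0.5588402   0.01049551]] [ 0.61411119 -0.11316735]
[69 66 64] [115 115 116]
tray m ((220.5360565185547, 145.87429809570312), (30.95522117614746, 30.69725799560547), 25.463346481323242) [[0.58755425 0.19232315]
 [0.68032835 0.15197026]
 [0.63849432 0.05913049]
 [0.5460184  0.09982239]] [0.61309883 0.12581157]
```

>>> move_arm(deltas=[{"x": -0.032,"y": 0.011,"z": -0.025,"wz": 9,"hand": 1},{"x": -0.064,"y": 0.021,"z": -0.025,"wz": 18},{"x": -0.096,"y": 0.032,"z": -0.025,"wz": 27},{"x": -0.128,"y": 0.043,"z": -0.025,"wz": 36},{"x": -0.16,"y": 0.053,"z": -0.025,"wz": 45},{"x": -0.2,"y": 0.067,"z": -0.025,"wz": 54},{"x": -0.255,"y": 0.085,"z": -0.025,"wz": 64.7},{"x": -0.255,"y": 0.085,"z": -0.025,"wz": 64.7}])

```text
schema error: expected keys x, y, z, wx, wy, wz, hand
```

Run:
```python
from h import *
s=monitor.observe();print(s['tool_pos'],s['tool_rot'],s['qpos'])
im,p=snap('wrist','w1'); print(np.round(-np.array(p['R']).T@p['t'],4),p['camera_matrix'][0][0],p['k1'])
i=cv2.imread('pics/w1.png')
for n,X in dict(sh=(.49,.443,.095),wat=(.439,.331,.15),un=(.439,.21,.095)).items():
    u=proj(p,X);print(n,u)
    if abs(u).max()<2000: cv2.drawMarker(i,tuple(int(a) for a in u),(0,0,255),0,14)
cv2.imwrite('pics/w1m.png',crop(i,0,0,512,384,1.5))
```

```text
[0.22375707 0.47451518 0.22609136] [-3.14016976e+00 -2.11878936e-04  2.70080116e+00] [ 9.84018586e-01  3.42683815e-01  1.52494194e+00  2.75853100e-06
  1.27540548e+00 -1.45987203e-01]
[0.1503 0.5103 0.3821] 303.2898162165952 -0.013935339890845258
sh [322.36584535 378.53674581]
wat [218.5498806  424.78546155]
un [140.98274184 408.83078407]
```

View pics/w1m.png

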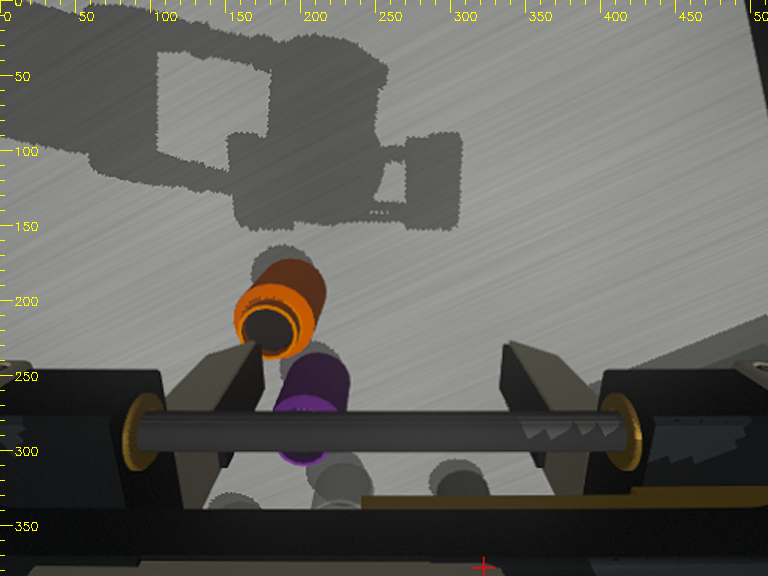

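>>> move_arm(deltas=[{"x": -0.036,"y": 0.002,"z": -0.034,"wx": 0,"wy": 0,"wz": 8,"hand": 1},{"x": -0.072,"y": 0.005,"z": -0.034,"wx": 0,"wy": 0,"wz": 16,"hand": 1},{"x": -0.107,"y": 0.007,"z": -0.034,"wx": 0,"wy": 0,"wz": 25,"hand": 1},{"x": -0.143,"y": 0.01,"z": -0.034,"wx": 0,"wy": 0,"wz": 34,"hand": 1},{"x": -0.178,"y": 0.012,"z": -0.034,"wx": 0,"wy": 0,"wz": 44,"hand": 1},{"x": -0.23,"y": 0.016,"z": -0.034,"wx": 0,"wy": 0,"wz": 54,"hand": 1},{"x": -0.285,"y": 0.019,"z": -0.034,"wx": 0,"wy": 0,"wz": 64.7,"hand": 1},{"x": -0.285,"y": 0.019,"z": -0.034,"wx": 0,"wy": 0,"wz": 64.7,"hand": 1}])

```text
time: 1.15
tool_pos: [0.4927, 0.3682, 0.2594]
tool_rot: [-3.141, 0.001, 1.566]
contact_force: [-0.1, -0.6, -0.8]
opening: 0.0918
```

>>> move_arm(deltas=[{"x": 0,"y": 0,"z": 0,"wx": 0,"wy": 0,"wz": 0,"hand": 1},{"x": 0,"y": 0,"z": 0,"wx": 0,"wy": 0,"wz": 0,"hand": 1},{"x": 0,"y": 0,"z": 0,"wx": 0,"wy": 0,"wz": 0,"hand": 1}])

```text
time: 1.52
tool_pos: [0.4889, 0.3711, 0.2611]
tool_rot: [3.141, -0.0, 1.574]
contact_force: [-0.5, 0.4, -0.0]
opening: 0.0918
```

```bash
cat > look.py <<'E'
import sys
from h import *
n=sys.argv[1]
s=monitor.observe();print(s['tool_pos'],s['tool_rot'],np.round(s['qpos'],2))
im,p=snap('wrist',n)
i=cv2.imread(f'pics/{n}.png')
for X in [(.49,.443,.095),(.439,.331,.15),(.439,.21,.095),(.48,-.408,.105),(.435,-.316,.155)]:
    if (np.array(p['R'])@X+p['t'])[2]>.03:
        u=proj(p,X)
        if abs(u).max()<2000: print(X,u.round());cv2.drawMarker(i,tuple(int(a) for a in u),(0,0,255),0,14)
cv2.imwrite(f'pics/{n}m.png',crop(i,0,0,512,384,1.5))
E
python3 look.py w2
```

```text
[0.48887874 0.3711279  0.26108014] [ 3.14133750e+00 -2.50983615e-04  1.57358512e+00] [0.52 0.49 1.2  0.   1.45 0.52]
(0.49, 0.443, 0.095) [255. 106.]
(0.439, 0.331, 0.15) [201. 228.]
(0.439, 0.21, 0.095) [214. 298.]
(0.48, -0.408, 0.105) [248. 576.]
(0.435, -0.316, 0.155) [220. 591.]
```

View pics/w2m.png

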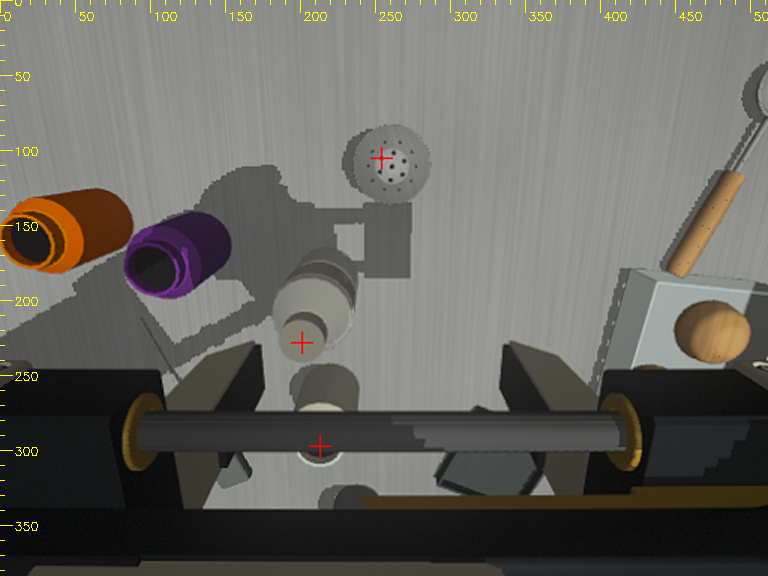

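The domed cap is a circle centred at (261,108.7) px, with the water bottle's marker right on its cap. The uncapped estimate agrees too.

Run:
```python
from h import *
p=viewer.camera_params('wrist');s=monitor.observe()
a=onz(p,261,108.5,.078);print(a,onz(p,261,108.5,.095),a-s['tool_pos'][:2], 'unc',onz(p,212.5,298,.095),'wat',onz(p,201,227,.15))
```

```text
[0.49704859 0.43954315] [0.49668469 0.4402634 ] [0.00801448 0.06847907] unc [0.43773681 0.20990832] wat [0.43882868 0.33243892]
```

>>> move_arm(deltas=[{"x": 0.04,"y": 0.005,"z": 0,"wx": 0,"wy": 0,"wz": 0,"hand": 1},{"x": 0.0685,"y": 0.008,"z": 0.0,"wx": 0,"wy": 0,"wz": 0,"hand": 1},{"x": 0.0685,"y": 0.008,"z": 0.05,"wx": 0,"wy": 0,"wz": 0,"hand": 1},{"x": 0.0685,"y": 0.008,"z": 0.1,"wx": 0,"wy": 0,"wz": 0,"hand": 1},{"x": 0.0685,"y": 0.008,"z": 0.15,"wx": 0,"wy": 0,"wz": 0,"hand": 1},{"x": 0.0685,"y": 0.008,"z": 0.19,"wx": 0,"wy": 0,"wz": 0,"hand": 1},{"x": 0.0685,"y": 0.008,"z": 0.215,"wx": 0,"wy": 0,"wz": 0,"hand": 1},{"x": 0.0685,"y": 0.008,"z": 0.228,"wx": 0,"wy": 0,"wz": 0,"hand": 1}])

```text
time: 2.58
tool_pos: [0.4969, 0.4388, 0.0313]
tool_rot: [-3.14, 0.001, 1.572]
contact_force: [-0.2, -0.2, 0.3]
opening: 0.0917
```

>>> move_arm(deltas=[{"x": 0,"y": 0,"z": 0,"wx": 0,"wy": 0,"wz": 0,"hand": 1},{"x": 0,"y": 0,"z": 0,"wx": 0,"wy": 0,"wz": 0,"hand": 0.65},{"x": 0,"y": 0,"z": 0,"wx": 0,"wy": 0,"wz": 0,"hand": 0.4},{"x": 0,"y": 0,"z": 0,"wx": 0,"wy": 0,"wz": 0,"hand": 0.4},{"x": 0,"y": 0,"z": 0,"wx": 0,"wy": 0,"wz": 0,"hand": 0.4},{"x": 0,"y": 0,"z": 0,"wx": 0,"wy": 0,"wz": 0,"hand": 0.4}], grip_force=25)

```text
time: 3.32
tool_pos: [0.4977, 0.4391, 0.0331]
tool_rot: [3.142, -0.0, 1.572]
contact_force: [-2.6, 0.0, 2.2]
opening: 0.0551
```

>>> move_arm(deltas=[{"x": 0,"y": 0,"z": -0.02,"wx": 0,"wy": 0,"wz": 0,"hand": 0.4},{"x": 0,"y": 0,"z": -0.06,"wx": 0,"wy": 0,"wz": 0,"hand": 0.4},{"x": 0,"y": 0.01,"z": -0.1,"wx": 0,"wy": 0,"wz": 0,"hand": 0.4},{"x": 0,"y": 0.045,"z": -0.12,"wx": 0,"wy": 0,"wz": 0,"hand": 0.4},{"x": -0.02,"y": 0.085,"z": -0.12,"wx": 0,"wy": 0,"wz": 0,"hand": 0.4},{"x": -0.055,"y": 0.119,"z": -0.12,"wx": 0,"wy": 0,"wz": 0,"hand": 0.4},{"x": -0.1,"y": 0.119,"z": -0.12,"wx": 0,"wy": 0,"wz": 0,"hand": 0.4},{"x": -0.15,"y": 0.119,"z": -0.12,"wx": 0,"wy": 0,"wz": 0,"hand": 0.4}])

```text
time: 4.32
tool_pos: [0.6168, 0.2876, 0.1514]
tool_rot: [-3.14, 0.0, 1.572]
contact_force: [0.4, 0.3, -1.4]
opening: 0.0554
```

>>> move_arm(deltas=[{"x": -0.05,"y": 0,"z": 0,"wx": 0,"wy": 0,"wz": 0,"hand": 0.4},{"x": -0.1,"y": 0,"z": 0,"wx": 0,"wy": 0,"wz": 0,"hand": 0.4},{"x": -0.15,"y": 0,"z": 0,"wx": 0,"wy": 0,"wz": 0,"hand": 0.4},{"x": -0.2,"y": 0,"z": 0,"wx": 0,"wy": 0,"wz": 0,"hand": 0.4},{"x": -0.25,"y": 0,"z": 0,"wx": 0,"wy": 0,"wz": 0,"hand": 0.4},{"x": -0.3,"y": 0,"z": 0,"wx": 0,"wy": 0,"wz": 0,"hand": 0.4},{"x": -0.34,"y": 0,"z": 0,"wx": 0,"wy": 0,"wz": 0,"hand": 0.4},{"x": -0.36,"y": 0,"z": 0,"wx": 0,"wy": 0,"wz": 0,"hand": 0.4}])

```text
time: 5.32
tool_pos: [0.6169, -0.0731, 0.1523]
tool_rot: [-3.141, -0.0, 1.569]
contact_force: [0.3, 0.3, -2.5]
opening: 0.0553
```

```bash
python3 look.py w3
```

```text
[ 0.61688734 -0.07310043  0.15229456] [-3.14100513e+00 -2.98921261e-05  1.56940303e+00] [-0.24  0.58  1.35 -0.    1.21 -0.24]
(0.49, 0.443, 0.095) [  71. -490.]
(0.439, 0.331, 0.15) [  19. -274.]
(0.439, 0.21, 0.095) [-101. -316.]
(0.48, -0.408, 0.105) [127. 503.]
(0.435, -0.316, 0.155) [ 34. 510.]
```

View pics/w3m.png

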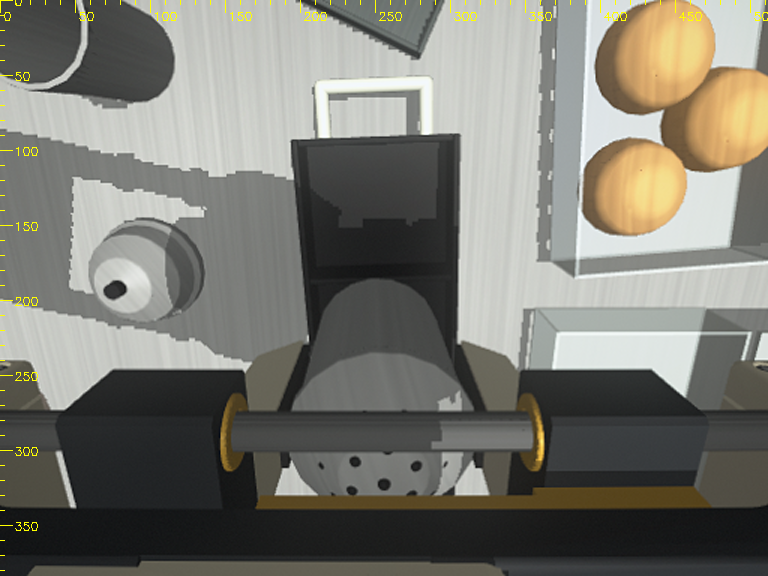

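The view shows the caddy's loop-end rim corners at px (194.3,93.7) and (306.3,89), and the first divider at v≈185. The shaker is held upright.

Run:
```python
from h import *
p=viewer.camera_params('wrist')
a=onz(p,194.2,93.5,.036);b=onz(p,306.2,89,.036);d=b-a;L=np.linalg.norm(d);x=d/L;y=np.array([-x[1],x[0]]);print(a,b,L,x)
o=(a+b)/2-.128*y;print('origin',o,'yaw',np.arctan2(x[1],x[0]))
for k in(.084,0,-.084):print(o+k*y)
print(onz(p,204,185.5,.036),onz(p,305,182.5,.036))
```

```text
[0.56657819 0.00903982] [0.66225137 0.01247781] 0.09573493663020947 [0.99935497 0.03591158]
origin [ 0.61901146 -0.11715862] yaw 0.0359193038497384
[ 0.61599489 -0.0332128 ]
[ 0.61901146 -0.11715862]
[ 0.62202804 -0.20110444]
[ 0.57070127 -0.0731829 ] [ 0.66521207 -0.0704359 ]
```

>>> move_arm(deltas=[{"x": -0.04,"y": 0.001,"z": 0,"wx": 0,"wy": 0,"wz": 2,"hand": 0.4},{"x": -0.09,"y": 0.003,"z": 0,"wx": 0,"wy": 0,"wz": -2,"hand": 0.4},{"x": -0.126,"y": 0.003,"z": 0,"wx": 0,"wy": 0,"wz": -2,"hand": 0.4},{"x": -0.126,"y": 0.003,"z": 0.03,"wx": 0,"wy": 0,"wz": -2,"hand": 0.4},{"x": -0.126,"y": 0.003,"z": 0.07,"wx": 0,"wy": 0,"wz": -2,"hand": 0.4},{"x": -0.126,"y": 0.003,"z": 0.1,"wx": 0,"wy": 0,"wz": -2,"hand": 0.4},{"x": -0.126,"y": 0.003,"z": 0.11,"wx": 0,"wy": 0,"wz": -2,"hand": 0.4},{"x": -0.126,"y": 0.003,"z": 0.114,"wx": 0,"wy": 0,"wz": -2,"hand": 0.4}])

```text
time: 6.38
tool_pos: [0.6208, -0.1963, 0.0388]
tool_rot: [3.141, -0.0, 1.607]
contact_force: [-0.4, 0.4, -1.3]
opening: 0.0553
```

>>> move_arm(deltas=[{"x": 0,"y": 0,"z": 0,"wx": 0,"wy": 0,"wz": 0,"hand": 0.4},{"x": 0,"y": 0,"z": 0.001,"wx": 0,"wy": 0,"wz": 0,"hand": 0.4},{"x": 0,"y": 0,"z": 0.001,"wx": 0,"wy": 0,"wz": 0,"hand": 0.4}])

```text
time: 6.75
tool_pos: [0.6206, -0.1971, 0.0385]
tool_rot: [3.14, 0.0, 1.606]
contact_force: [0.5, -1.0, -3.0]
opening: 0.0551
```

>>> move_arm(deltas=[{"x": 0,"y": 0,"z": 0.0005,"wx": 0,"wy": 0,"wz": 0,"hand": 0.4},{"x": 0,"y": 0,"z": 0.0005,"wx": 0,"wy": 0,"wz": 0,"hand": 0.65},{"x": 0,"y": 0,"z": 0.0,"wx": 0,"wy": 0,"wz": 0,"hand": 0.8},{"x": 0,"y": 0,"z": 0,"wx": 0,"wy": 0,"wz": 0,"hand": 0.85},{"x": 0,"y": 0,"z": -0.03,"wx": 0,"wy": 0,"wz": 0,"hand": 0.85},{"x": 0,"y": 0,"z": -0.08,"wx": 0,"wy": 0,"wz": 0,"hand": 0.85},{"x": 0,"y": 0,"z": -0.13,"wx": 0,"wy": 0,"wz": 0,"hand": 1},{"x": 0,"y": 0,"z": -0.18,"wx": 0,"wy": 0,"wz": 0,"hand": 1}])

```text
time: 7.75
tool_pos: [0.6202, -0.1969, 0.2196]
tool_rot: [3.141, 0.0, 1.606]
contact_force: [1.0, -0.6, -0.6]
opening: 0.0907
```

>>> move_arm(deltas=[{"x": -0.045,"y": -0.02,"z": -0.02,"wx": 0,"wy": 0,"wz": 2,"hand": 1},{"x": -0.09,"y": -0.04,"z": -0.04,"wx": 0,"wy": 0,"wz": 2,"hand": 1},{"x": -0.135,"y": -0.06,"z": -0.04,"wx": 0,"wy": 0,"wz": 2,"hand": 1},{"x": -0.18,"y": -0.08,"z": -0.04,"wx": 0,"wy": 0,"wz": 2,"hand": 1},{"x": -0.225,"y": -0.1,"z": -0.04,"wx": 0,"wy": 0,"wz": 2,"hand": 1},{"x": -0.265,"y": -0.12,"z": -0.04,"wx": 0,"wy": 0,"wz": 2,"hand": 1},{"x": -0.283,"y": -0.14,"z": -0.04,"wx": 0,"wy": 0,"wz": 2,"hand": 1},{"x": -0.283,"y": -0.14,"z": -0.04,"wx": 0,"wy": 0,"wz": 2,"hand": 1}])

```text
time: 8.75
tool_pos: [0.4889, -0.4864, 0.2575]
tool_rot: [-3.141, -0.0, 1.568]
contact_force: [-0.1, 1.2, 0.2]
opening: 0.092
```

>>> move_arm(deltas=[{"x": 0,"y": 0,"z": 0,"wx": 0,"wy": 0,"wz": 0,"hand": 1},{"x": 0,"y": 0,"z": 0,"wx": 0,"wy": 0,"wz": 0,"hand": 1},{"x": 0,"y": 0,"z": 0,"wx": 0,"wy": 0,"wz": 0,"hand": 1}])

```text
time: 9.12
tool_pos: [0.4913, -0.4839, 0.2578]
tool_rot: [3.141, -0.0, 1.573]
contact_force: [-0.3, -0.0, 0.0]
opening: 0.092
```

```bash
python3 look.py w4
```

```text
[ 0.49125793 -0.48390521  0.25783309] [ 3.14137337e+00 -4.97314188e-06  1.57309385e+00] [-0.89  0.65  0.93  0.    1.56 -0.89]
(0.439, 0.21, 0.095) [ 183. -744.]
(0.48, -0.408, 0.105) [242. 102.]
(0.435, -0.316, 0.155) [177. -27.]
```

View pics/w4m.png

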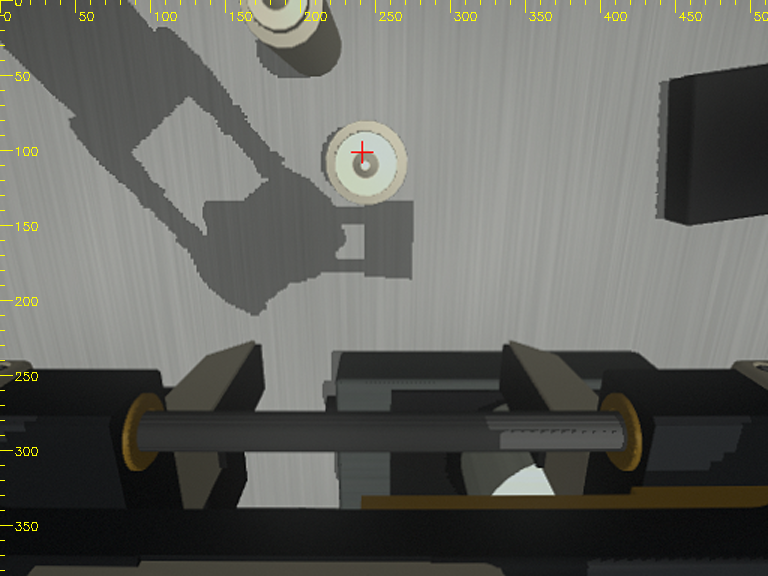

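Run:
```python
from h import *
p=viewer.camera_params('wrist');s=monitor.observe()
a=onz(p,244.3,107.6,.075);b=onz(p,243,110.3,.105);print(a,b,s['tool_pos'],(a+b)/2-s['tool_pos'][:2])
```

```text
[ 0.48112065 -0.41472986] [ 0.48077774 -0.41610485] [ 0.49113931 -0.48406489  0.25779601] [-0.01019011  0.06864753]
```

>>> move_arm(deltas=[{"x": 0.04,"y": -0.006,"z": 0,"wx": 0,"wy": 0,"wz": 0,"hand": 1},{"x": 0.0687,"y": -0.01,"z": 0,"wx": 0,"wy": 0,"wz": 0,"hand": 1},{"x": 0.0687,"y": -0.01,"z": 0.04,"wx": 0,"wy": 0,"wz": 0,"hand": 1},{"x": 0.0687,"y": -0.01,"z": 0.09,"wx": 0,"wy": 0,"wz": 0,"hand": 1},{"x": 0.0687,"y": -0.01,"z": 0.14,"wx": 0,"wy": 0,"wz": 0,"hand": 1},{"x": 0.0687,"y": -0.01,"z": 0.18,"wx": 0,"wy": 0,"wz": 0,"hand": 1},{"x": 0.0687,"y": -0.01,"z": 0.203,"wx": 0,"wy": 0,"wz": 0,"hand": 1},{"x": 0.0687,"y": -0.01,"z": 0.213,"wx": 0,"wy": 0,"wz": 0,"hand": 1}])

```text
time: 10.18
tool_pos: [0.4802, -0.4153, 0.0432]
tool_rot: [-3.14, -0.002, 1.572]
contact_force: [-0.0, -0.3, 0.6]
opening: 0.0921
```

>>> move_arm(deltas=[{"x": 0,"y": 0,"z": 0,"wx": 0,"wy": 0,"wz": 0,"hand": 1},{"x": 0,"y": 0,"z": 0,"wx": 0,"wy": 0,"wz": 0,"hand": 0.7},{"x": 0,"y": 0,"z": 0,"wx": 0,"wy": 0,"wz": 0,"hand": 0.45},{"x": 0,"y": 0,"z": 0,"wx": 0,"wy": 0,"wz": 0,"hand": 0.45},{"x": 0,"y": 0,"z": 0,"wx": 0,"wy": 0,"wz": 0,"hand": 0.45},{"x": 0,"y": 0,"z": 0,"wx": 0,"wy": 0,"wz": 0,"hand": 0.45}])

```text
time: 10.92
tool_pos: [0.4804, -0.4162, 0.0451]
tool_rot: [3.141, 0.0, 1.571]
contact_force: [-1.1, 0.9, 3.2]
opening: 0.0588
```

>>> move_arm(deltas=[{"x": 0,"y": 0,"z": -0.02,"wx": 0,"wy": 0,"wz": 0,"hand": 0.45},{"x": 0,"y": 0,"z": -0.06,"wx": 0,"wy": 0,"wz": 0,"hand": 0.45},{"x": 0,"y": 0.015,"z": -0.1,"wx": 0,"wy": 0,"wz": 0,"hand": 0.45},{"x": 0.02,"y": 0.045,"z": -0.13,"wx": 0,"wy": 0,"wz": 0,"hand": 0.45},{"x": 0.06,"y": 0.075,"z": -0.13,"wx": 0,"wy": 0,"wz": -1,"hand": 0.45},{"x": 0.1,"y": 0.1,"z": -0.13,"wx": 0,"wy": 0,"wz": -2,"hand": 0.45},{"x": 0.15,"y": 0.125,"z": -0.13,"wx": 0,"wy": 0,"wz": -2,"hand": 0.45},{"x": 0.2,"y": 0.137,"z": -0.13,"wx": 0,"wy": 0,"wz": -2,"hand": 0.45}])

```text
time: 11.92
tool_pos: [0.6179, -0.2141, 0.1736]
tool_rot: [-3.141, -0.001, 1.607]
contact_force: [0.9, 0.1, -1.7]
opening: 0.0592
```

>>> move_arm(deltas=[{"x": 0.05,"y": 0,"z": 0,"wx": 0,"wy": 0,"wz": 0,"hand": 0.45},{"x": 0.085,"y": 0,"z": 0,"wx": 0,"wy": 0,"wz": 0,"hand": 0.45},{"x": 0.101,"y": 0,"z": 0,"wx": 0,"wy": 0,"wz": 0,"hand": 0.45},{"x": 0.101,"y": 0,"z": 0,"wx": 0,"wy": 0,"wz": 0,"hand": 0.45},{"x": 0.101,"y": 0,"z": 0.03,"wx": 0,"wy": 0,"wz": 0,"hand": 0.45},{"x": 0.101,"y": 0,"z": 0.06,"wx": 0,"wy": 0,"wz": 0,"hand": 0.45}])

```text
time: 12.68
tool_pos: [0.6139, -0.1171, 0.1141]
tool_rot: [3.141, 0.001, 1.605]
contact_force: [-0.4, 0.5, -2.7]
opening: 0.0591
```

>>> move_arm(deltas=[{"x": 0.002,"y": 0.002,"z": 0.03,"wx": 0,"wy": 0,"wz": 0,"hand": 0.45},{"x": 0.002,"y": 0.002,"z": 0.05,"wx": 0,"wy": 0,"wz": 0,"hand": 0.45},{"x": 0.002,"y": 0.002,"z": 0.06,"wx": 0,"wy": 0,"wz": 0,"hand": 0.45},{"x": 0.002,"y": 0.002,"z": 0.064,"wx": 0,"wy": 0,"wz": 0,"hand": 0.45},{"x": 0.002,"y": 0.002,"z": 0.064,"wx": 0,"wy": 0,"wz": 0,"hand": 0.45},{"x": 0.002,"y": 0.002,"z": 0.064,"wx": 0,"wy": 0,"wz": 0,"hand": 0.45}])

```text
time: 13.42
tool_pos: [0.6161, -0.1133, 0.0517]
tool_rot: [3.14, 0.001, 1.606]
contact_force: [0.5, -0.4, -2.6]
opening: 0.0589
```

>>> move_arm(deltas=[{"x": 0,"y": 0,"z": 0.0005,"wx": 0,"wy": 0,"wz": 0,"hand": 0.45},{"x": 0,"y": 0,"z": 0.0005,"wx": 0,"wy": 0,"wz": 0,"hand": 0.7},{"x": 0,"y": 0,"z": 0.0,"wx": 0,"wy": 0,"wz": 0,"hand": 0.85},{"x": 0,"y": 0,"z": 0,"wx": 0,"wy": 0,"wz": 0,"hand": 0.9},{"x": 0,"y": 0,"z": -0.03,"wx": 0,"wy": 0,"wz": 0,"hand": 0.9},{"x": 0,"y": 0,"z": -0.08,"wx": 0,"wy": 0,"wz": 0,"hand": 0.9},{"x": 0,"y": 0,"z": -0.13,"wx": 0,"wy": 0,"wz": 0,"hand": 1},{"x": 0,"y": 0,"z": -0.19,"wx": 0,"wy": 0,"wz": 0,"hand": 1}])

```text
time: 14.42
tool_pos: [0.6151, -0.1128, 0.2418]
tool_rot: [-3.14, -0.001, 1.606]
contact_force: [0.3, -0.1, 0.2]
opening: 0.0913
```

>>> move_arm(deltas=[{"x": -0.03,"y": -0.02,"z": -0.04,"wx": 0,"wy": 0,"wz": 2,"hand": 1},{"x": -0.07,"y": -0.05,"z": -0.06,"wx": 0,"wy": 0,"wz": 2,"hand": 1},{"x": -0.11,"y": -0.08,"z": -0.06,"wx": 0,"wy": 0,"wz": 2,"hand": 1},{"x": -0.155,"y": -0.11,"z": -0.06,"wx": 0,"wy": 0,"wz": 2,"hand": 1},{"x": -0.2,"y": -0.14,"z": -0.06,"wx": 0,"wy": 0,"wz": 2,"hand": 1},{"x": -0.24,"y": -0.17,"z": -0.06,"wx": 0,"wy": 0,"wz": 2,"hand": 1},{"x": -0.265,"y": -0.185,"z": -0.06,"wx": 0,"wy": 0,"wz": 2,"hand": 1},{"x": -0.276,"y": -0.19,"z": -0.06,"wx": 0,"wy": 0,"wz": 2,"hand": 1}])

```text
time: 15.42
tool_pos: [0.4346, -0.3969, 0.3007]
tool_rot: [3.142, -0.0, 1.569]
contact_force: [-0.2, 0.0, 0.7]
opening: 0.0918
```

>>> move_arm(deltas=[{"x": 0,"y": 0,"z": 0,"wx": 0,"wy": 0,"wz": 0,"hand": 1},{"x": 0,"y": 0,"z": 0,"wx": 0,"wy": 0,"wz": 0,"hand": 1},{"x": 0,"y": 0,"z": 0,"wx": 0,"wy": 0,"wz": 0,"hand": 1}])

```text
time: 15.8
tool_pos: [0.4363, -0.3946, 0.3008]
tool_rot: [3.141, -0.0, 1.573]
contact_force: [0.8, 0.5, 0.2]
opening: 0.0916
```

```bash
python3 look.py w5
```

```text
[ 0.43628546 -0.39455199  0.3007935 ] [ 3.14136363e+00 -1.93896514e-04  1.57321253e+00] [-0.87  0.42  1.2   0.    1.52 -0.87]
(0.49, 0.443, 0.095) [ 294. -414.]
(0.439, 0.331, 0.15) [ 257. -388.]
(0.439, 0.21, 0.095) [ 259. -651.]
(0.48, -0.408, 0.105) [290. 179.]
(0.435, -0.316, 0.155) [252.  99.]
```

View pics/w5m.png

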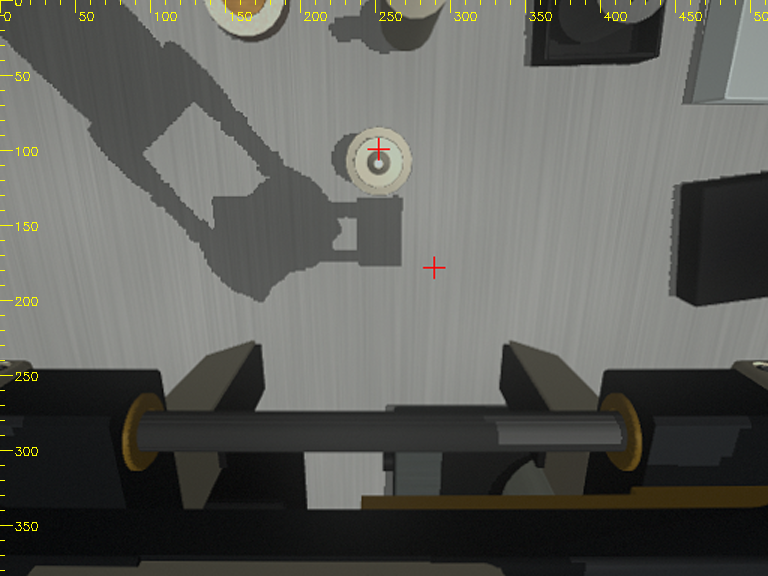

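The tall bottle's tip is at px (252,108.5) and its shoulder circle is centred at (252.5,107).

Run:
```python
from h import *
p=viewer.camera_params('wrist');s=monitor.observe()
a=onz(p,252.2,106.8,.122);b=onz(p,251.6,108.3,.155);print(a,b,s['tool_pos'],(a+b)/2-s['tool_pos'][:2])
```

```text
[ 0.43471786 -0.32434901] [ 0.4343649  -0.32450886] [ 0.43618263 -0.39471674  0.30082026] [-0.00164126  0.07028781]
```

>>> move_arm(deltas=[{"x": 0.04,"y": -0.001,"z": 0,"wx": 0,"wy": 0,"wz": 0,"hand": 1},{"x": 0.0703,"y": -0.0016,"z": 0,"wx": 0,"wy": 0,"wz": 0,"hand": 1},{"x": 0.0703,"y": -0.0016,"z": 0.04,"wx": 0,"wy": 0,"wz": 0,"hand": 1},{"x": 0.0703,"y": -0.0016,"z": 0.09,"wx": 0,"wy": 0,"wz": 0,"hand": 1},{"x": 0.0703,"y": -0.0016,"z": 0.14,"wx": 0,"wy": 0,"wz": 0,"hand": 1},{"x": 0.0703,"y": -0.0016,"z": 0.18,"wx": 0,"wy": 0,"wz": 0,"hand": 1},{"x": 0.0703,"y": -0.0016,"z": 0.2,"wx": 0,"wy": 0,"wz": 0,"hand": 1},{"x": 0.0703,"y": -0.0016,"z": 0.207,"wx": 0,"wy": 0,"wz": 0,"hand": 1}])

```text
time: 16.85
tool_pos: [0.4337, -0.3244, 0.0926]
tool_rot: [-3.14, -0.002, 1.572]
contact_force: [-0.2, 0.3, -0.3]
opening: 0.092
```

>>> move_arm(deltas=[{"x": 0,"y": 0,"z": 0,"wx": 0,"wy": 0,"wz": 0,"hand": 1},{"x": 0,"y": 0,"z": 0,"wx": 0,"wy": 0,"wz": 0,"hand": 0.6},{"x": 0,"y": 0,"z": 0,"wx": 0,"wy": 0,"wz": 0,"hand": 0.35},{"x": 0,"y": 0,"z": 0,"wx": 0,"wy": 0,"wz": 0,"hand": 0.35},{"x": 0,"y": 0,"z": 0,"wx": 0,"wy": 0,"wz": 0,"hand": 0.35},{"x": 0,"y": 0,"z": 0,"wx": 0,"wy": 0,"wz": 0,"hand": 0.35}])

```text
time: 17.6
tool_pos: [0.4339, -0.3253, 0.0938]
tool_rot: [3.142, 0.0, 1.571]
contact_force: [-0.1, -0.5, 1.5]
opening: 0.0473
```

>>> move_arm(deltas=[{"x": 0,"y": 0,"z": -0.02,"wx": 0,"wy": 0,"wz": 0,"hand": 0.35},{"x": 0,"y": 0,"z": -0.06,"wx": 0,"wy": 0,"wz": 0,"hand": 0.35},{"x": 0,"y": 0.015,"z": -0.11,"wx": 0,"wy": 0,"wz": 0,"hand": 0.35},{"x": 0,"y": 0.05,"z": -0.15,"wx": 0,"wy": 0,"wz": 0,"hand": 0.35},{"x": 0.01,"y": 0.09,"z": -0.15,"wx": 0,"wy": 0,"wz": -1,"hand": 0.35},{"x": 0.035,"y": 0.13,"z": -0.15,"wx": 0,"wy": 0,"wz": -2,"hand": 0.35},{"x": 0.07,"y": 0.16,"z": -0.15,"wx": 0,"wy": 0,"wz": -2,"hand": 0.35},{"x": 0.12,"y": 0.18,"z": -0.15,"wx": 0,"wy": 0,"wz": -2,"hand": 0.35}])

```text
time: 18.6
tool_pos: [0.6145, -0.2045, 0.2421]
tool_rot: [-3.14, -0.001, 1.605]
contact_force: [1.0, 0.9, -2.5]
opening: 0.0473
```

>>> move_arm(deltas=[{"x": 0.05,"y": 0.002,"z": 0,"wx": 0,"wy": 0,"wz": 0,"hand": 0.35},{"x": 0.1,"y": 0.004,"z": 0,"wx": 0,"wy": 0,"wz": 0,"hand": 0.35},{"x": 0.14,"y": 0.006,"z": 0,"wx": 0,"wy": 0,"wz": 0,"hand": 0.35},{"x": 0.165,"y": 0.006,"z": 0,"wx": 0,"wy": 0,"wz": 0,"hand": 0.35},{"x": 0.174,"y": 0.006,"z": 0,"wx": 0,"wy": 0,"wz": 0,"hand": 0.35},{"x": 0.174,"y": 0.006,"z": 0.02,"wx": 0,"wy": 0,"wz": 0,"hand": 0.35},{"x": 0.174,"y": 0.006,"z": 0.05,"wx": 0,"wy": 0,"wz": 0,"hand": 0.35},{"x": 0.174,"y": 0.006,"z": 0.08,"wx": 0,"wy": 0,"wz": 0,"hand": 0.35}])

```text
time: 19.6
tool_pos: [0.6135, -0.0321, 0.1625]
tool_rot: [-3.141, 0.0, 1.606]
contact_force: [0.4, 0.4, -2.7]
opening: 0.0476
```

>>> move_arm(deltas=[{"x": 0.001,"y": 0,"z": 0.03,"wx": 0,"wy": 0,"wz": 0,"hand": 0.35},{"x": 0.001,"y": 0,"z": 0.05,"wx": 0,"wy": 0,"wz": 0,"hand": 0.35},{"x": 0.001,"y": 0,"z": 0.06,"wx": 0,"wy": 0,"wz": 0,"hand": 0.35},{"x": 0.001,"y": 0,"z": 0.0645,"wx": 0,"wy": 0,"wz": 0,"hand": 0.35},{"x": 0.001,"y": 0,"z": 0.0645,"wx": 0,"wy": 0,"wz": 0,"hand": 0.35},{"x": 0.001,"y": 0,"z": 0.0645,"wx": 0,"wy": 0,"wz": 0,"hand": 0.35}])

```text
time: 20.35
tool_pos: [0.6141, -0.0302, 0.1001]
tool_rot: [3.14, 0.0, 1.606]
contact_force: [-0.2, -0.5, -2.4]
opening: 0.0473
```

>>> move_arm(deltas=[{"x": 0,"y": 0,"z": 0.0005,"wx": 0,"wy": 0,"wz": 0,"hand": 0.35},{"x": 0,"y": 0,"z": 0.0005,"wx": 0,"wy": 0,"wz": 0,"hand": 0.6},{"x": 0,"y": 0,"z": 0.0,"wx": 0,"wy": 0,"wz": 0,"hand": 0.8},{"x": 0,"y": 0,"z": 0,"wx": 0,"wy": 0,"wz": 0,"hand": 0.9},{"x": 0,"y": 0,"z": -0.03,"wx": 0,"wy": 0,"wz": 0,"hand": 0.9},{"x": 0,"y": 0,"z": -0.08,"wx": 0,"wy": 0,"wz": 0,"hand": 0.9},{"x": 0,"y": 0,"z": -0.13,"wx": 0,"wy": 0,"wz": 0,"hand": 1},{"x": 0,"y": 0,"z": -0.18,"wx": 0,"wy": 0,"wz": 0,"hand": 1}])

```text
time: 21.35
tool_pos: [0.6134, -0.03, 0.2811]
tool_rot: [3.141, -0.0, 1.606]
contact_force: [0.6, -0.4, 1.0]
opening: 0.0912
```

>>> move_arm(deltas=[{"x": 0.02,"y": -0.02,"z": 0,"wx": 0,"wy": 0,"wz": 2,"hand": 1},{"x": 0.06,"y": -0.06,"z": 0,"wx": 0,"wy": 0,"wz": 2,"hand": 1},{"x": 0.1,"y": -0.1,"z": 0.01,"wx": 0,"wy": 0,"wz": 2,"hand": 1},{"x": 0.14,"y": -0.14,"z": 0.02,"wx": 0,"wy": 0,"wz": 2,"hand": 1},{"x": 0.16,"y": -0.16,"z": 0.02,"wx": 0,"wy": 0,"wz": 2,"hand": 1},{"x": 0.168,"y": -0.169,"z": 0.02,"wx": 0,"wy": 0,"wz": 2,"hand": 1},{"x": 0.168,"y": -0.169,"z": 0.02,"wx": 0,"wy": 0,"wz": 2,"hand": 1},{"x": 0.168,"y": -0.169,"z": 0.02,"wx": 0,"wy": 0,"wz": 2,"hand": 1}])

```text
time: 22.35
tool_pos: [0.4396, 0.1311, 0.2593]
tool_rot: [3.141, 0.0, 1.571]
contact_force: [0.3, -0.5, -0.2]
opening: 0.0915
```

```bash
python3 look.py w6
```

```text
[0.43962074 0.13114141 0.25927222] [3.14096371e+00 2.10889200e-04 1.57069960e+00] [ 0.12  0.19  1.64 -0.    1.31  0.12]
(0.49, 0.443, 0.095) [ 316. -205.]
(0.439, 0.331, 0.15) [252. -74.]
(0.439, 0.21, 0.095) [253.  99.]
(0.48, -0.408, 0.105) [279. 498.]
(0.435, -0.316, 0.155) [250. 502.]
```

View pics/w6m.png

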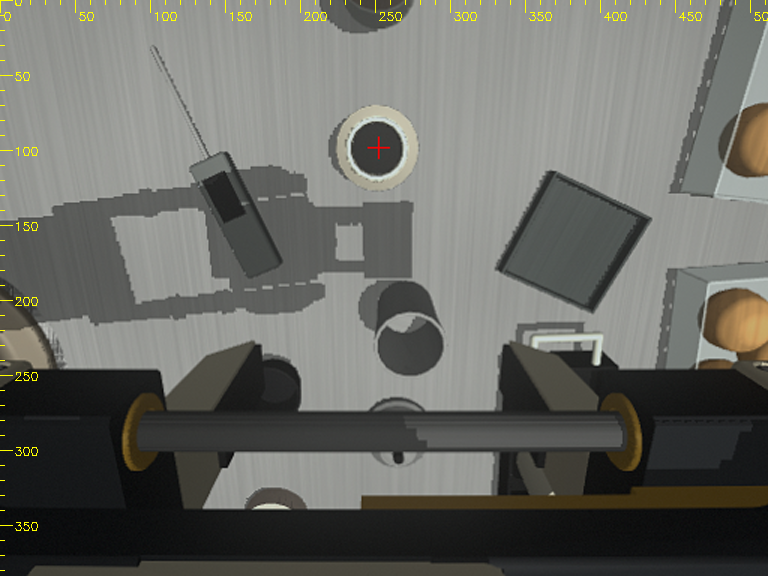

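The uncapped mouth is at px (251.5,98.5). The tray's rim corners are at (369,114.5), (434,145), (395,207.5) and (332,179).

Run:
```python
from h import *
p=viewer.camera_params('wrist');s=monitor.observe()
a=onz(p,250.7,98.2,.095);b=onz(p,251,98.2,.075);print(a,b,s['tool_pos'],a-s['tool_pos'][:2])
q=np.array([onz(p,*c,.016) for c in[(368.5,114),(433.7,145),(395,207.5),(331.5,179)]]);print(q,q.mean(0))
print('tumbler',onz(p,273,228.5,.092))
```

```text
[0.43691    0.21037553] [0.43700279 0.21014749] [0.43956908 0.13110854 0.25914723] [-0.00265908  0.07926699]
[[0.5868127  0.19021286]
 [0.67799877 0.15055694]
 [0.63881604 0.06224574]
 [0.5458689  0.10390262]] [0.6123741  0.12672954]
tumbler [0.46224294 0.06515243]
```

>>> move_arm(deltas=[{"x": 0.04,"y": -0.001,"z": 0,"wx": 0,"wy": 0,"wz": 0,"hand": 1},{"x": 0.079,"y": -0.0027,"z": 0,"wx": 0,"wy": 0,"wz": 0,"hand": 1},{"x": 0.079,"y": -0.0027,"z": 0.04,"wx": 0,"wy": 0,"wz": 0,"hand": 1},{"x": 0.079,"y": -0.0027,"z": 0.09,"wx": 0,"wy": 0,"wz": 0,"hand": 1},{"x": 0.079,"y": -0.0027,"z": 0.14,"wx": 0,"wy": 0,"wz": 0,"hand": 1},{"x": 0.079,"y": -0.0027,"z": 0.185,"wx": 0,"wy": 0,"wz": 0,"hand": 1},{"x": 0.079,"y": -0.0027,"z": 0.209,"wx": 0,"wy": 0,"wz": 0,"hand": 1},{"x": 0.079,"y": -0.0027,"z": 0.219,"wx": 0,"wy": 0,"wz": 0,"hand": 1}])

```text
time: 23.4
tool_pos: [0.4359, 0.2101, 0.0386]
tool_rot: [-3.139, 0.001, 1.57]
contact_force: [0.8, 0.1, 0.1]
opening: 0.0918
```

>>> move_arm(deltas=[{"x": 0,"y": 0,"z": 0,"wx": 0,"wy": 0,"wz": 0,"hand": 1},{"x": 0,"y": 0,"z": 0,"wx": 0,"wy": 0,"wz": 0,"hand": 0.7},{"x": 0,"y": 0,"z": 0,"wx": 0,"wy": 0,"wz": 0,"hand": 0.45},{"x": 0,"y": 0,"z": 0,"wx": 0,"wy": 0,"wz": 0,"hand": 0.45},{"x": 0,"y": 0,"z": 0,"wx": 0,"wy": 0,"wz": 0,"hand": 0.45},{"x": 0,"y": 0,"z": 0,"wx": 0,"wy": 0,"wz": 0,"hand": 0.45}])

```text
time: 24.15
tool_pos: [0.4362, 0.2109, 0.0406]
tool_rot: [3.141, -0.0, 1.572]
contact_force: [-0.2, -0.2, 3.7]
opening: 0.059
```

>>> move_arm(deltas=[{"x": 0,"y": 0,"z": -0.02,"wx": 0,"wy": 0,"wz": 0,"hand": 0.45},{"x": 0,"y": 0,"z": -0.06,"wx": 0,"wy": 0,"wz": 0,"hand": 0.45},{"x": 0,"y": 0.025,"z": -0.08,"wx": 0,"wy": 0,"wz": 0,"hand": 0.45},{"x": -0.01,"y": 0.065,"z": -0.08,"wx": 0,"wy": 0,"wz": 0,"hand": 0.45},{"x": -0.03,"y": 0.105,"z": -0.08,"wx": 0,"wy": 0,"wz": 0,"hand": 0.45},{"x": -0.055,"y": 0.145,"z": -0.08,"wx": 0,"wy": 0,"wz": 0,"hand": 0.45},{"x": -0.075,"y": 0.17,"z": -0.08,"wx": 0,"wy": 0,"wz": 0,"hand": 0.45},{"x": -0.085,"y": 0.177,"z": -0.08,"wx": 0,"wy": 0,"wz": 0,"hand": 0.45}])

```text
time: 25.15
tool_pos: [0.6136, 0.1247, 0.1192]
tool_rot: [-3.14, 0.0, 1.57]
contact_force: [-0.1, -0.1, -2.2]
opening: 0.0595
```

>>> move_arm(deltas=[{"x": 0,"y": 0,"z": 0,"wx": 0,"wy": 0,"wz": 0,"hand": 0.45},{"x": 0,"y": 0,"z": 0.02,"wx": 0,"wy": 0,"wz": 0,"hand": 0.45},{"x": 0,"y": 0,"z": 0.05,"wx": 0,"wy": 0,"wz": 0,"hand": 0.45},{"x": 0,"y": 0,"z": 0.066,"wx": 0,"wy": 0,"wz": 0,"hand": 0.45},{"x": 0,"y": 0,"z": 0.073,"wx": 0,"wy": 0,"wz": 0,"hand": 0.45},{"x": 0,"y": 0,"z": 0.0755,"wx": 0,"wy": 0,"wz": 0,"hand": 0.45},{"x": 0,"y": 0,"z": 0.0755,"wx": 0,"wy": 0,"wz": 0,"hand": 0.45},{"x": 0,"y": 0,"z": 0.0755,"wx": 0,"wy": 0,"wz": 0,"hand": 0.45}])

```text
time: 26.15
tool_pos: [0.6135, 0.126, 0.0455]
tool_rot: [3.14, -0.0, 1.571]
contact_force: [-0.8, 0.5, -2.0]
opening: 0.0593
```

>>> move_arm(deltas=[{"x": 0,"y": 0,"z": 0.001,"wx": 0,"wy": 0,"wz": 0,"hand": 0.45},{"x": 0,"y": 0,"z": 0.0015,"wx": 0,"wy": 0,"wz": 0,"hand": 0.45},{"x": 0,"y": 0,"z": 0.0015,"wx": 0,"wy": 0,"wz": 0,"hand": 0.7},{"x": 0,"y": 0,"z": 0.001,"wx": 0,"wy": 0,"wz": 0,"hand": 0.9},{"x": 0,"y": 0,"z": 0.001,"wx": 0,"wy": 0,"wz": 0,"hand": 0.95},{"x": 0,"y": 0,"z": -0.03,"wx": 0,"wy": 0,"wz": 0,"hand": 0.95},{"x": 0,"y": 0,"z": -0.08,"wx": 0,"wy": 0,"wz": 0,"hand": 0.95},{"x": 0,"y": 0,"z": -0.13,"wx": 0,"wy": 0,"wz": 0,"hand": 1}])

```text
time: 27.15
tool_pos: [0.6128, 0.1259, 0.176]
tool_rot: [-3.141, -0.0, 1.572]
contact_force: [0.7, 0.7, 0.4]
opening: 0.0907
```

>>> move_arm(deltas=[{"x": 0,"y": 0,"z": -0.06,"wx": 0,"wy": 0,"wz": 0,"hand": 1},{"x": 0,"y": -0.05,"z": -0.1,"wx": 0,"wy": 0,"wz": 0,"hand": 1},{"x": 0.05,"y": -0.08,"z": -0.1,"wx": 0,"wy": 0,"wz": 0,"hand": 1},{"x": 0.1,"y": -0.11,"z": -0.1,"wx": 0,"wy": 0,"wz": 0,"hand": 1},{"x": 0.15,"y": -0.15,"z": -0.1,"wx": 0,"wy": 0,"wz": 0,"hand": 1},{"x": 0.2,"y": -0.19,"z": -0.1,"wx": 0,"wy": 0,"wz": 0,"hand": 1},{"x": 0.25,"y": -0.23,"z": -0.1,"wx": 0,"wy": 0,"wz": 0,"hand": 1},{"x": 0.25,"y": -0.27,"z": -0.1,"wx": 0,"wy": 0,"wz": 0,"hand": 1}])

```text
time: 28.15
tool_pos: [0.341, 0.3781, 0.2744]
tool_rot: [-3.141, -0.001, 1.574]
contact_force: [0.3, 0.2, 0.1]
opening: 0.0918
```

Run:
```python
from h import *
im,T=snap('top','top1');im2,S=snap('scene','scene1')
t=cv2.imread('pics/top1.png');s=cv2.imread('pics/scene1.png')
for n,X in dict(tall=(.614,-.031,.159),sq=(.617,-.115,.109),sh=(.62,-.199,.099),un=(.613,.126,.098)).items():print(n,proj(T,X),proj(S,X))
a=crop(t,100,115,420,215,2.5);b=crop(s,140,110,460,250,2.5)
cv2.imwrite('pics/f.png',np.vstack([a,b]))
```

```text
tall [270.03367339 136.8412755 ] [288.03002445 223.42480055]
sq [297.20264953 140.26195896] [263.53437153 246.38117743]
sh [324.38551935 140.63844935] [239.2703074  263.41014566]
un [217.88773444 140.43940645] [328.66382811 207.72390702]
```

View pics/f.png

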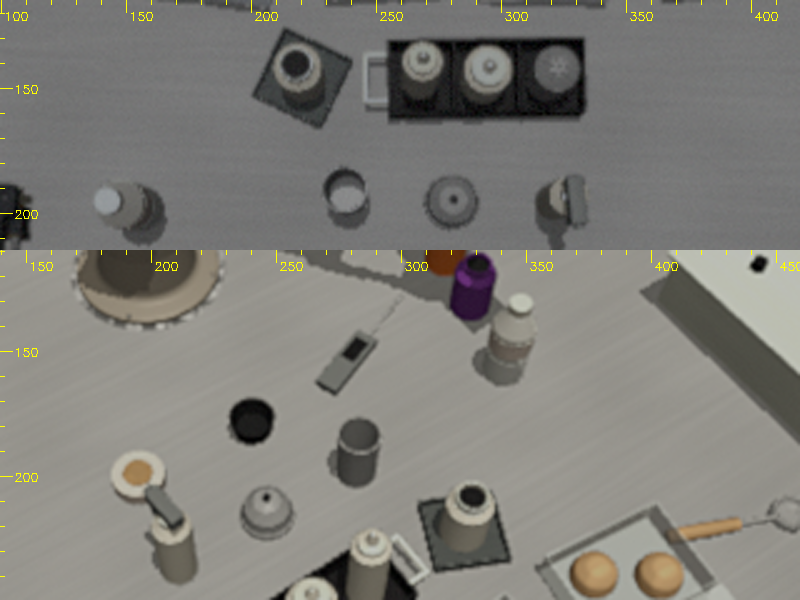

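```bash
python3 -c "
from h import *
print(robot.hand_in(), monitor.observe()['time'])"
```

```text
the job is handed in; nothing more can be done
the job is handed in; nothing more can be done
```

The caddy is set up and the job was handed in at about 28 s of robot time, out of the 128 s limit. The tall bottle is in the loop-end compartment, the capped squat bottle in the middle and the shaker at the far end. The uncapped bottle is on the refill tray.

- **Placing:** The last top and scene pictures showed all four standing upright. In the top picture, their tops were within about 2 pixels (5–6 mm) of the intended spots. The largest difference was the tall bottle, about 5 mm across the caddy, against the 24 mm allowed.
- **Look-alikes:** The spray bottle, water bottle and tumbler looked unmoved by eye. I did not re-measure them.
- **Robot:** Every force reading I got during the moves stayed under 5 N, and the arm was clear of everything at hand-in. Each bottle was released about 1–2 mm or less above the floor it stands on.
- **Disagreements:** The first distant views put the shaker about 12 mm apart, and close wrist views settled it. My measurements of the caddy's origin differed by 4–5 mm, so I used a value in between. One early move was refused for missing fields and caused no motion.

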